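# Index the swivel shoe jack one notch towards the lamp

### The job

Turn the shoe on the swivel jack one notch so that its toe swings towards the bench lamp: draw the jack's spring ring up out of its notch, swing the arm round to the next notch on that side and let the pin drop fully home in it. Do not force the pin against the sides of the notches, leave the other things on the bench alone, and let go of the jack at the end.

Things in the scene. Friction and masses are not known exactly. Their poses are not given: they have to be found in the camera images.
- jack: Grey round base plate (330 mm across, 12 mm thick) screwed to the bench. Origin on the vertical swivel axis at bench height; -x points from the axis to the home notch, where the pin stands at the start. On the plate lies a flat steel index arc, its top 22 mm above the bench, its centre line 135 mm from the axis, with 15 mm wide notches; the top is level between them.
- home_notch (a point): Home notch, at the arc's top. On either side of it an adjustable steel stop with a brass screw is clamped on the arc and has the next notch, 0.436 to 0.646 rad (25 to 37 degrees) from home, differently on each side and in each run. Between notches the lowered pin slides on the top (friction about 0.25) until it drops into one; there is no other place for it to go down.
- swivel (a joint): Angle of the arm on the jack, rad: 0 at the home notch, positive counter-clockwise from above (the toe goes to the jack's +y, the ring to its -y); stops at -0.74 and 0.74. About 1.5 N of friction at the ring, some 4 N in all while the lowered pin slides; about 0.02 rad of play in a notch. Arm, shoe, plunger and ring turn together about the jack's axis.
- plunger (a joint): Height of the spring plunger (ring, shaft and pin in one), m: 0 with the pin fully home, 0.0095 with it resting on the arc's top, 0.016 at the upper stop. A spring pulls it down with about 7 N at 0 and 11 N at the stop. The pin is clear of a notch from 0.0095 up.
- ring (a point): Centre of the upright steel pull ring on the plunger, 135 mm from the swivel axis, opposite the toe; 106 mm above the bench with the pin home. Outer diameter 36 mm, wire 9 mm; its plane contains the swivel axis, so it is pinched across its 9 mm. x points to the swivel axis, z up. Below the ring an 8 mm shaft. The shoe's heel (188 mm above the bench) begins 88 mm from here.
- housing (a point): Centre of the top of the plunger housing, 27 mm across, 70 mm above the bench, 36 mm straight below the ring's centre with the pin home. Fingers must stay above it.
- pin: Lower end of the plunger, a 10 mm round steel pin with a ball end, straight below the ring. Origin on the plunger's axis, at bench height when home; the tip is 12.5 mm above it. More than 25 N between the pin and the sides of a notch or anything else is forcing it.
- shoe (a point): Middle of the heel of the brown leather shoe (280 mm long, sole up) on the arm, on the swivel axis, 188 mm above the bench. x points along the sole to the toe, whose tip is 235 mm from here, away from the ring.
- lamp: Black bench lamp with a round foot (110 mm), a thin bent stem and a shade, 240 mm high, fixed, to the left or the right of the shoe. Origin under the foot.
- glue_mid (a point): Middle of a white glue bottle (70 mm across, 170 mm high) that stands on the side opposite to the lamp; leave it alone.
- tin_mid (a point): Middle of a flat round polish tin (76 mm across, 30 mm high); leave it alone.
- brush_mid (a point): Middle of a shoe brush lying on its bristles (150 x 45 x 40 mm); leave it alone.
Things that resemble listed ones, but are neither listed nor needed, are in the scene too. Of the things like the lamp, leave any that is red or turquoise; of the rest the larger one is meant.

How it is judged:
By the outcome, as a careful person would: the job done as asked, in the order asked, and still so for the second after the job is handed in, with the robot touching nothing.
It also fails if it takes over 45 s, if anything falls off the work surface, if the arm or the gripper's body presses on something with over 40 N, if the wrist force passes 120 N, or if a joint passes its speed limit or range.

### The arm

A 6-joint arm with a two-finger parallel gripper is mounted at the origin on the work surface. World frame = base frame: x ahead of the robot, y to its left, z up, the work surface at z = 0. Lengths are in m, angles in degrees, forces in N, time in s.
With the tool pointing down it reaches from about 0.4 to 0.825 m from the base axis. Payload 7 kg.
Tool frame: the origin (TCP) lies at the very end of the fingers, on their centre line; the grasp point (between the pads) lies tcp_to_grasp behind it (tcp_to_grasp is the distance from the TCP to the grasp point, in m); x points along the fingers, y is the direction in which the jaws open and shut, and the axes are right-handed (so a half turn about x gives the same grasp; the last joint's range is limited). The gripper opens to 88 mm and grips with 3 to 60 N. Pads are 19 mm wide; open, the fingers measure 130 mm over their backs; the gripper's body (78 mm by 193 mm) begins 47 mm behind the grasp point.
Start: joints at [-58.436, 20.546, 0.682, 0, -70.136, -16.507], TCP at [0.175, -0.652, 0.199] pointing down, gripper open.
Joint ranges: [-176.03, 176.03], [-82.01, 121.73], [-58.28, 71.71], [-173.87, 95.51], [-174.79, -0.11], [-173.66, 173.66]. Speed limits (degrees/s): [136.94, 136.94, 172.46, 180, 180, 180].

### API

Orientations are given as [roll, pitch, yaw] about the fixed x, y, z axes, in that order (R = Rz(yaw) Ry(pitch) Rx(roll)).
In Python, from plant import * gives the robot as it stands. The module is installed in compiled form; this text tells all that it offers.
- The arm moves only by the shell command python3 -m pendant 'ROWS'. ROWS is JSON, a list of rows, each an object with "claw": the finger opening in mm, from 0 to 87.6; "linear": the shift along the tool's x, y, z in mm, a list of three; "twist": the turn about the tool's x in rad. In form: [{"claw": claw, "linear": [tx, ty, tz], "twist": twist}, ...]. A call has exactly 10 rows; each row shifts and turns the commanded pose from where the row before left it, along the tool's axes as they then stand; what a row does not reach is not made up. A row lasts 1/12 s, in which the tool goes at most 41.7 mm and 7.16 degrees, less where a joint would pass 70% of its speed; a pose out of reach is approached as far as the arm can. A call with a gripper value outside its range is refused whole. The fingers move at their own pace and stop on an object; the grip force is fixed at half the most. Time passes only in rows, so rows that do not move let the fingers close, or fill a call up. It gives the time, the measured TCP pose, the force and the opening at its end, in the units of the state.
- get_obs(): the state, without advancing time (a new reading comes with each control period).
- snapshot(name): name is "scene" or "top" or "wrist"; returns (picture, depth): 480x640x3 uint8, red, green, blue; 480x640 float32, m along the optical axis (not along the pixel's ray), 0 where there is no reading.
- camera_params(name): a dict with "fx", "fy", "cx", "cy" (pixels), "rvec" (rotation vector, rad) and "tvec" (3), from world to camera coordinates, as OpenCV has them. Camera axes: x right, y down, z forward; pixel columns grow to the right and rows downward; lengths in m; the calibration is good to about 2 mm. A picture is of the moment at which its call begins: read the wrist's pose just before it. camera_params takes no time and is no camera call; for the wrist camera it gives the pose at the moment of the call.
- close_job(): hands the job in, once; it reports no verdict.
Trained networks look in the newest picture that a camera, given by its name, has taken for a name from the list of things; names that differ only in an ending like _2 or _b are one class to them, and where a whole thing is asked for, a point or a joint stands for the part that bears it (a point fixed in the world has none). Each returns a list of dicts, best first, with "confidence" (0 to 1); they miss things now and then, are a little off and sometimes report something else, mostly with a low value. They report only what shows in the picture. A call takes as long as a camera call. They do not tell look-alikes from the thing itself.
- boxes_of(camera, target): "xy" ([column, row] in pixels, amid what is visible of it).
The state is a dict: "clock": time; "joint_pos": joint angles; "qvel": joint speeds; "tau": joint torques, N m; "tool_pos": TCP position; "orientation": TCP orientation; "force": force on the tool from outside, world axes, zero at the start; "moment": the same for the moment, N m; "opening": finger opening in m.
Only numpy, scipy, OpenCV 4.12 (cv2) and the standard library are available. Lean on these libraries where they do the work, as an engineer would, in place of code of your own. Each camera call takes 0.05 s, during which the arm holds its last target. There are 200 camera calls.

## Working session

There is one attempt and no reset: what is moved stays moved. The work goes in short steps, Python scripts to look and compute and a shell command to move; the robot and the scene stay as the last step left them, time stands still between calls to the robot, and variables do not carry over. Pictures are saved under pics/ and viewed, about 8 in all and at most 12, crops included, and the job is handed in when it is done.

```bash
mkdir -p pics; cat > h.py <<'E'
from plant import *
import numpy as np, cv2
from scipy.spatial.transform import Rotation as R
def cam(n):
    p=camera_params(n); M=R.from_rotvec(p["rvec"]).as_matrix(); return p,M,np.array(p["tvec"])
def pt(n,uv,z):  # ray to plane z
    p,M,t=cam(n); d=M.T@np.array([(uv[0]-p["cx"])/p["fx"],(uv[1]-p["cy"])/p["fy"],1]); c=-M.T@t
    return c+d*(z-c[2])/d[2]
def px(n,X):
    p,M,t=cam(n); q=M@np.array(X)+t; return [p["fx"]*q[0]/q[2]+p["cx"],p["fy"]*q[1]/q[2]+p["cy"]]
def cloud(n,d):
    p,M,t=cam(n); v,u=np.mgrid[:480,:640]
    q=np.stack([(u-p["cx"])/p["fx"]*d,(v-p["cy"])/p["fy"]*d,d],-1)
    return (q-t)@M
def save(f,im): cv2.imwrite("pics/"+f,im[...,::-1])
E
python3 - <<'E'
from h import *
ims=[]
for n in ("scene","top"):
    im,d=snapshot(n); save(n+"1.png",im); np.save(n+"1.npy",d); C=cloud(n,d)
    for t in ("jack","ring","home_notch","shoe","lamp","glue_mid"):
        for r in boxes_of(n,t)[:3]:
            u,v=map(int,map(round,r["xy"])); print(n,t,[u,v],round(r["confidence"],2),C[v,u].round(3))
o=get_obs(); print(o)
E
```

```text
scene jack [264, 250] 0.95 [0.625 0.053 0.058]
scene jack [256, 224] 0.36 [0.635 0.066 0.167]
scene ring [326, 233] 0.59 [0.469 0.07  0.099]
scene home_notch [265, 250] 0.87 [0.623 0.052 0.057]
scene shoe [257, 225] 0.78 [0.634 0.065 0.163]
scene lamp [398, 399] 0.93 [0.445 0.528 0.125]
scene lamp [436, 260] 0.81 [0.192 0.141 0.001]
scene lamp [327, 439] 0.64 [0.587 0.568 0.126]
scene glue_mid [241, 148] 0.77 [ 0.633 -0.35   0.083]
scene glue_mid [328, 228] 0.54 [0.466 0.077 0.123]
scene glue_mid [268, 359] 0.17 [0.662 0.333 0.019]
top jack [351, 206] 0.57 [0.6   0.026 0.182]
top home_notch [349, 212] 0.6 [0.581 0.031 0.195]
top home_notch [234, 187] 0.56 [0.64  0.357 0.215]
top shoe [353, 178] 0.73 [0.684 0.021 0.165]
top lamp [190, 261] 0.93 [0.431 0.489 0.147]
top lamp [271, 326] 0.89 [0.254 0.241 0.205]
top lamp [235, 188] 0.87 [0.638 0.354 0.215]
top glue_mid [485, 207] 0.96 [ 0.614 -0.37   0.129]
top glue_mid [349, 181] 0.17 [0.674 0.033 0.17 ]
{'clock': 0.7, 'joint_pos': array([-5.84364908e+01,  2.05469399e+01,  6.81347457e-01, -6.03120595e-04,
       -7.01361955e+01, -1.65072945e+01]), 'qvel': array([ 0.09079947, -0.01300599,  0.01083239,  0.03012774,  0.11623438,
       -0.04337002]), 'tau': array([ 9.73939714e-04, -5.82163882e+01,  2.93250614e+01,  7.00109661e+00,
        1.26188862e-02, -1.13732264e-05]), 'tool_pos': array([ 0.1753221 , -0.65180123,  0.19904814]), 'orientation': array([ 88.90575884,  89.99812421, 103.9617686 ]), 'force': array([-0.01766558, -0.46832111, -0.02024991]), 'moment': array([0.04245987, 0.01493243, 0.01738409]), 'opening': 0.08773651498891752}
```

View pics/scene1.png

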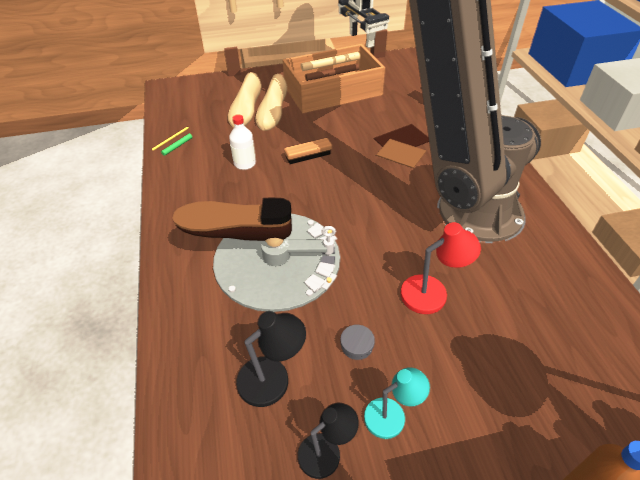

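View pics/top1.png

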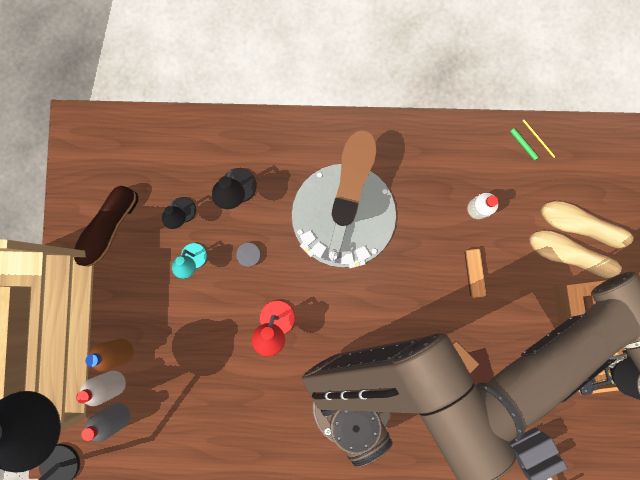

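The scene shows the large black lamp at (265,350), the small black lamp at (327,440), the turquoise lamp at (395,400) and the red one at (440,265). The lamp meant is the large black one, top (235,188), at y≈+0.35. The glue at (241,148) is on the other side, as it should be. So the toe goes to +y and the ring to -y. Other things like the ring are the stops at (318,230) and (320,278); the ring itself is at (328,236).

```bash
python3 - <<'E'
from h import *
im=cv2.imread("pics/top1.png")[...,::-1]; d=np.load("top1.npy"); C=cloud("top",d)
reg=np.zeros((480,640),bool); reg[150:280,280:410]=1
m=reg&(abs(C[...,2]-.012)<.005)&(im.max(-1).astype(int)-im.min(-1)<25)&(im.mean(-1)>90)
P=C[m][:,:2]; c,r=cv2.minEnclosingCircle(P.astype(np.float32)); print("plate",c,r,m.sum(),np.median(C[m][:,2]))
for n in("top","scene"):
    D=np.load(n+"1.npy"); Q=cloud(n,D).reshape(-1,3); rad=np.hypot(Q[:,0]-c[0],Q[:,1]-c[1])
    s=(rad>.11)&(rad<.16)&(Q[:,2]>.085)&(Q[:,2]<.14)&(Q[:,0]<c[0]); print(n,"ring",s.sum(),Q[s].mean(0),Q[s].min(0),Q[s].max(0))
    s=(rad<.3)&(Q[:,2]>.15)&(Q[:,2]<.2); q=Q[s]; far=q[np.hypot(q[:,0]-c[0],q[:,1]-c[1])>.18]; print("toe",far.mean(0)-[*c,0])
    print(n,"axis px",px(n,[*c,.188]))
crop=cv2.resize(im[200:275,290:400],None,fx=7,fy=7,interpolation=cv2.INTER_CUBIC); save("c1.png",crop)
E
```

```text
plate (0.5928400158882141, 0.04443923756480217) 0.16580437123775482 4116 0.012365039288779973
top ring 35 [0.46259833 0.0742157  0.12087654] [0.44673423 0.06755551 0.10386525] [0.47915865 0.0790407  0.13166436]
toe [ 0.18256955 -0.01497067  0.16796007]
top axis px [np.float64(344.3646522763352), np.float64(207.94713378680743)]
scene ring 111 [0.46522677 0.07374217 0.10883945] [0.44712569 0.06580632 0.08510594] [0.48179369 0.08150631 0.12405642]
toe [ 0.19845654 -0.04385436  0.16559775]
scene axis px [np.float64(271.875927236997), np.float64(208.1905949914188)]
```

View pics/c1.png

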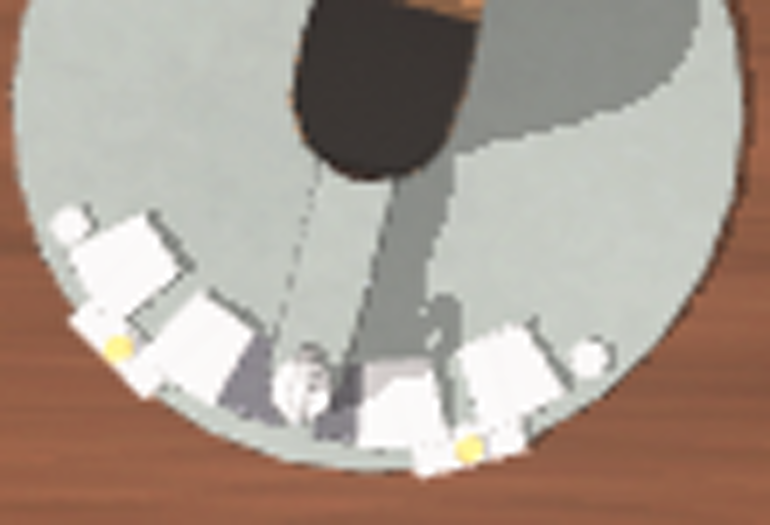

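```bash
python3 - <<'E'
from h import *
c=np.array([.5928,.0444])
f=lambda X:(np.hypot(*(X[:2]-c)).round(4),(np.arctan2(X[1]-c[1],X[0]-c[0])%(2*np.pi)).round(4))
h=f(np.array([.4645,.0740])); print("ring",h)
im=cv2.imread("pics/top1.png"); d=np.load("top1.npy"); C=cloud("top",d)
for n,(u,v),z in [("gapR in",(443,365),.022),("gapR mid",(446,400),.022),("screwR",(469,450),.028),("gapL",(165,310),.022),("screwL",(118,347),.028),("blkR1",(398,415),.03),("blkR2",(508,370),.03)]:
    uv=(290+(u+.5)/7-.5,200+(v+.5)/7-.5); X=pt("top",uv,z); g=f(X); print(n,X.round(4),C[round(uv[1]),round(uv[0])].round(3),g,"rel",round(g[1]-h[1],3))
# pose targets: ring in tool
o=get_obs(); M=R.from_euler("xyz",o["orientation"],degrees=True).as_matrix(); print(M.round(3)); print(tcp_to_grasp)
X=M.T@(np.array([.4645,.074,.2])-o["tool_pos"]); print("tool shift mm",X*1000)
rad=np.array([*(c-[.4645,.074]),0]); rad/=np.linalg.norm(rad); tang=np.cross([0,0,1],rad)
y=M[:,1]
for s in(1,-1):
    t=s*tang; a=np.arctan2(M[:,2]@t,y@t); print("twist",a, "j6 now",o["joint_pos"][5])
E
```

```text
ring (np.float64(0.1317), np.float64(2.9149))
gapR in [0.478  0.0115 0.022 ] [0.478 0.011 0.01 ] (np.float64(0.1194), np.float64(3.4206)) rel 0.506
gapR mid [0.4624 0.0098 0.022 ] [0.462 0.011 0.018] (np.float64(0.1349), np.float64(3.4011)) rel 0.486
screwR [ 0.4402 -0.0008  0.028 ] [ 0.44  -0.002  0.022] (np.float64(0.1592), np.float64(3.4294)) rel 0.514
gapL [0.4992 0.1362 0.022 ] [0.499 0.137 0.011] (np.float64(0.1311), np.float64(2.3662)) rel -0.549
screwL [0.4817 0.1564 0.028 ] [0.482 0.158 0.027] (np.float64(0.1578), np.float64(2.3523)) rel -0.563
blkR1 [0.4548 0.0312 0.03  ] [0.455 0.032 0.021] (np.float64(0.1387), np.float64(3.2372)) rel 0.322
blkR2 [ 0.4761 -0.0171  0.03  ] [ 0.478 -0.017  0.023] (np.float64(0.1319), np.float64(3.6266)) rel 0.712
[[-0.    -0.26   0.966]
 [ 0.     0.966  0.26 ]
 [-1.     0.     0.   ]]
0.0188
tool shift mm [ -0.93107968 625.76845155 467.78752885]
twist 0.48951886587977483 j6 now -16.5072944660573
twist -2.6520737877100182 j6 now -16.5072944660573
```

The -y notch (crop gap at (445,395), screw at (469,450)) lies at about swivel +0.50 rad. The ring radius of 0.132 m fits the 0.135 given. I will travel above the ring at z≈0.2.

```bash
python3 -m pendant '[{"claw":60,"linear":[0,31.3,23.4],"twist":0},{"claw":60,"linear":[0,31.3,23.4],"twist":0},{"claw":60,"linear":[0,31.3,23.4],"twist":0},{"claw":60,"linear":[0,31.3,23.4],"twist":0},{"claw":60,"linear":[0,31.3,23.4],"twist":0},{"claw":60,"linear":[0,31.3,23.4],"twist":0},{"claw":60,"linear":[0,31.3,23.4],"twist":0},{"claw":60,"linear":[0,31.3,23.4],"twist":0},{"claw":60,"linear":[0,31.3,23.4],"twist":0},{"claw":60,"linear":[0,31.3,23.4],"twist":0}]'
python3 -m pendant '[{"claw":40,"linear":[0,31.3,23.4],"twist":0},{"claw":40,"linear":[0,31.3,23.4],"twist":0},{"claw":40,"linear":[0,31.3,23.4],"twist":0},{"claw":40,"linear":[0,31.3,23.4],"twist":0},{"claw":40,"linear":[0,31.3,23.4],"twist":0},{"claw":40,"linear":[0,31.3,23.4],"twist":0},{"claw":40,"linear":[0,31.3,23.4],"twist":0},{"claw":40,"linear":[0,0,0],"twist":0.12},{"claw":40,"linear":[0,0,0],"twist":0.12},{"claw":40,"linear":[0,0,0],"twist":0.12}]'
python3 - <<'E'
from h import *
im,d=snapshot("wrist"); save("w1.png",im); np.save("w1.npy",d); C=cloud("wrist",d)
for t in ("ring","home_notch","housing","pin"):
    for r in boxes_of("wrist",t)[:3]:
        u,v=map(int,map(round,r["xy"])); print(t,[u,v],round(r["confidence"],2),C[v,u].round(3))
E
```

```text
clock: 1.53
tool_pos: [0.3202, -0.2871, 0.1994]
orientation: [-34.3, 89.9, -19.3]
force: [0.5, 0.2, 0.6]
opening: 0.0601
clock: 2.37
tool_pos: [0.4214, -0.0336, 0.1991]
orientation: [44.9, 90.0, 39.1]
force: [0.3, 0.2, -0.3]
opening: 0.0401
ring [449, 253] 0.54 [0.45  0.072 0.112]
home_notch [352, 269] 0.81 [ 0.488 -0.004  0.022]
housing [421, 248] 0.61 [0.457 0.061 0.067]
```

View pics/w1.png

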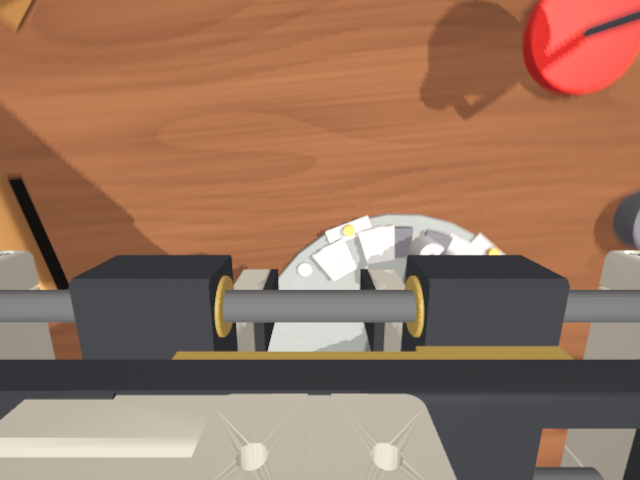

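The wrist view shows the -y stop, with blocks at (335,260) and (377,243), the notch between them and its screw at (349,231). The ring at (430,245) is partly hidden.

```bash
python3 - <<'E'
from h import *
c=np.array([.5928,.0444])
for n in("wrist","top"):
    d=np.load({"wrist":"w1","top":"top1"}[n]+".npy"); Q=cloud(n,d).reshape(-1,3)
    r=np.hypot(*(Q[:,:2]-c).T); a=np.arctan2(Q[:,1]-c[1],Q[:,0]-c[0])%(2*np.pi)
    s=(r>.128)&(r<.142)&(Q[:,2]<.035)&(Q[:,2]>0)&(a>2.2)&(a<3.9)
    print(n); print(*[f"{b-2.915:.2f}:{np.median(Q[s][abs(a[s]-b)<.02,2])*1e3:.0f}({(abs(a[s]-b)<.02).sum()})" for b in np.arange(3.0,3.8,.04)])
# ring: scene + wrist
d=np.load("scene1.npy"); Q=cloud("scene",d).reshape(-1,3); r=np.hypot(*(Q[:,:2]-c).T)
s=(r>.115)&(r<.155)&(Q[:,2]>.09)&(Q[:,2]<.13)&(Q[:,0]<.5); print("scene ring",Q[s].mean(0),s.sum())
o=get_obs(); M=R.from_euler("xyz",o["orientation"],degrees=True).as_matrix(); print(o["orientation"],o["tool_pos"])
d=np.load("w1.npy"); Q=cloud("wrist",d).reshape(-1,3); r=np.hypot(*(Q[:,:2]-c).T);s=(r>.115)&(r<.155)&(Q[:,2]>.085)&(Q[:,2]<.127)&(Q[:,1]>.055)&(Q[:,1]<.095)
print("wrist ring",Q[s].mean(0),s.sum())
for p in ([.4645,.074],[.4618,.0751]):
    print(M.T@(np.array([*p,.2])-o["tool_pos"])*1000)
rad=np.array([*(c-[.4632,.0744]),0]); rad/=np.linalg.norm(rad); t=np.cross([0,0,1],rad); print("twist",np.arctan2(M[:,2]@t,M[:,1]@t))
E
```

```text
wrist
0.08:21(30) 0.12:21(61) 0.17:21(56) 0.21:21(63) 0.25:22(61) 0.29:22(60) 0.33:21(62) 0.37:22(61) 0.41:22(60) 0.45:22(61) 0.49:20(63) 0.53:11(55) 0.57:11(56) 0.61:21(63) 0.65:21(55) 0.69:21(60) 0.73:22(56) 0.77:21(57) 0.81:21(55) 0.85:21(54)
top
0.08:17(1) 0.12:25(7) 0.17:21(8) 0.21:20(10) 0.25:22(5) 0.29:27(10) 0.33:20(8) 0.37:25(6) 0.41:23(6) 0.45:22(8) 0.49:10(7) 0.53:15(8) 0.57:17(7) 0.61:25(7) 0.65:20(7) 0.69:24(7) 0.73:26(8) 0.77:22(9) 0.81:24(7) 0.85:18(6)
scene ring [0.46476213 0.07383285 0.10945148] 105
[24.2557765  89.9781974  18.89763543] [ 0.42124288 -0.0347821   0.19920081]
wrist ring [0.44862662 0.07203146 0.10638844] 85
[ -0.77021451 112.34628771  32.91020234]
[ -0.77105099 113.1893527   30.11928121]
twist 0.13395774456699505
```

```bash
python3 -m pendant '[{"claw":40,"linear":[0,37.6,10.5],"twist":0},{"claw":40,"linear":[0,37.6,10.5],"twist":0},{"claw":40,"linear":[0,37.6,10.5],"twist":0},{"claw":40,"linear":[0,0,0],"twist":0.067},{"claw":40,"linear":[0,0,0],"twist":0.067},{"claw":40,"linear":[25,0,0],"twist":0},{"claw":40,"linear":[25,0,0],"twist":0},{"claw":40,"linear":[0,0,0],"twist":0},{"claw":40,"linear":[0,0,0],"twist":0},{"claw":40,"linear":[0,0,0],"twist":0}]'
python3 - <<'E'
from h import *
c=np.array([.5928,.0444])
o=get_obs(); M=R.from_euler("xyz",o["orientation"],degrees=True).as_matrix();T=o["tool_pos"]; print(T,M[:,1].round(3))
im,d=snapshot("wrist"); C=cloud("wrist",d)
im2,d2=snapshot("scene"); C2=cloud("scene",d2)
for Q,n in((C.reshape(-1,3),"w"),(C2.reshape(-1,3),"s")):
    L=(Q-T)@M; s=(L[:,0]>25)&(L[:,0]<60)&(abs(L[:,1])<.019)&(abs(L[:,2])<.04)
    s=(L[:,0]>.018)&(L[:,0]<.07)&(abs(L[:,1])<.018)&(abs(L[:,2])<.03); print(n,s.sum(),L[s].mean(0),L[s].min(0),L[s].max(0))
save("cc.png",np.vstack([cv2.resize(im2[200:290,270:390],(800,600))[:400],im[180:380,0:640].repeat(1,0)[:, :][:200].copy() if 0 else cv2.resize(im[200:330,220:440],(800,200+0))]))
Q=C.reshape(-1,3); r=np.hypot(*(Q[:,:2]-c).T); a=np.arctan2(Q[:,1]-c[1],Q[:,0]-c[0])%(2*np.pi)-2.915
s=(r>.130)&(r<.140)&(Q[:,2]<.018)&(Q[:,2]>.005)&(a>.2)&(a<.8); print("w2 notch",s.sum(),np.percentile(a[s],[5,50,95]) if s.any() else 0)
Q=cloud("wrist",np.load("w1.npy")) if 0 else Q
E
```

```text
clock: 3.45
tool_pos: [0.4643, 0.0745, 0.1503]
orientation: [11.2, 89.9, -2.0]
force: [0.3, 0.1, 0.3]
opening: 0.0396
[0.46428423 0.07450662 0.15026519] [0.228 0.974 0.   ]
w 649 [ 0.0316761  -0.00194567 -0.00256216] [ 0.02627645 -0.00647399 -0.01688739] [0.04541682 0.00235386 0.01696306]
s 114 [ 0.04258232 -0.00076732  0.0011457 ] [ 0.02412238 -0.00571119 -0.01648845] [0.06997369 0.00354455 0.01795562]
w2 notch 149 [0.50800524 0.5546633  0.59508651]
```

View pics/cc.png

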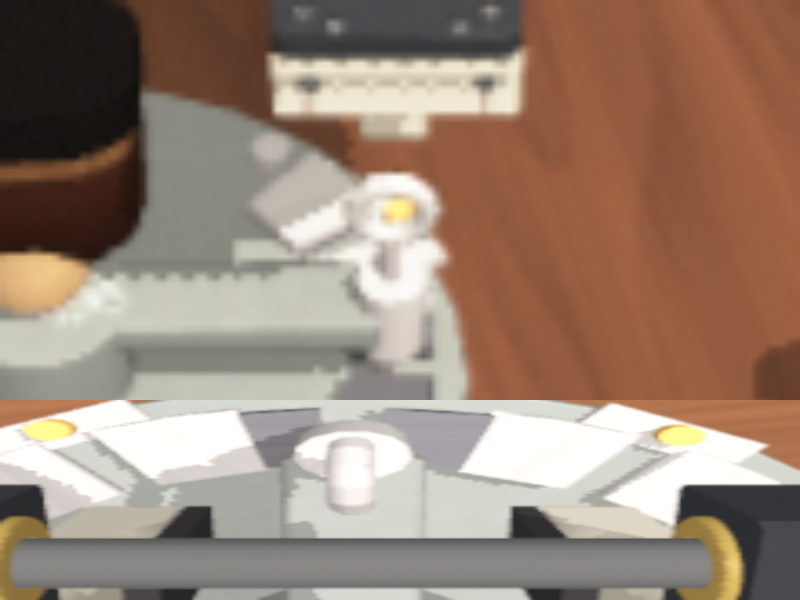

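The upper half (scene crop) shows the open gripper above the ring. The lower half (wrist) shows the ring edge-on at (350,470) between the fingers, about 2 mm off centre. I correct that, descend and close.

```bash
python3 -m pendant '[{"claw":40,"linear":[15,-1,0],"twist":0},{"claw":40,"linear":[16,-0.8,0],"twist":0},{"claw":40,"linear":[16,0,0],"twist":0},{"claw":40,"linear":[16,0,0],"twist":0},{"claw":40,"linear":[0,0,0],"twist":0},{"claw":24,"linear":[0,0,0],"twist":0},{"claw":18,"linear":[0,0,0],"twist":0},{"claw":14,"linear":[0,0,0],"twist":0},{"claw":14,"linear":[0,0,0],"twist":0},{"claw":14,"linear":[0,0,0],"twist":0}]'
python3 - <<'E'
from h import *
o=get_obs();print(o["force"],o["tool_pos"],o["orientation"],o["opening"])
T=o["tool_pos"];M=R.from_euler("xyz",o["orientation"],degrees=True).as_matrix()
im,d=snapshot("wrist"); L=(cloud("wrist",d).reshape(-1,3)-T)@M
s=(L[:,0]>-.04)&(L[:,0]<-.025)&(abs(L[:,1])<.02)&(abs(L[:,2])<.03); print("ring",s.sum(),L[s].mean(0))
s=(L[:,0]>-.04)&(L[:,0]<.005)&(abs(L[:,1])<.0065)&(abs(L[:,2])<.03); print(s.sum(),L[s].mean(0),L[s].min(0),L[s].max(0))
E
```

```text
clock: 4.38
tool_pos: [0.4636, 0.0731, 0.0869]
orientation: [43.6, 89.9, 30.4]
force: [-0.1, -0.2, -0.2]
opening: 0.0154
[-0.10590933 -0.21831197 -0.15056316] [0.46358778 0.07308432 0.08685611] [43.6038416  89.91363924 30.3637647 ] 0.015370906423600452
ring 982 [-0.03250527 -0.00044976 -0.00909022]
699 [-0.02921344 -0.00065573 -0.00969808] [-0.03629553 -0.0051494  -0.01668815] [-0.01371438  0.00380258 -0.00146088]
```

```bash
python3 -m pendant '[{"claw":4,"linear":[0,-0.4,0],"twist":0},{"claw":4,"linear":[0,0,0],"twist":0},{"claw":4,"linear":[0,0,0],"twist":0},{"claw":4,"linear":[0,0,0],"twist":0},{"claw":4,"linear":[-3,0,0],"twist":0},{"claw":4,"linear":[-3,0,0],"twist":0},{"claw":4,"linear":[-3,0,0],"twist":0},{"claw":4,"linear":[-3.5,0,0],"twist":0},{"claw":4,"linear":[0,0,0],"twist":0},{"claw":4,"linear":[0,0,0],"twist":0}]'
python3 - <<'E'
from h import *
o=get_obs();print(o["force"],o["tool_pos"],o["orientation"],o["opening"])
T=o["tool_pos"];M=R.from_euler("xyz",o["orientation"],degrees=True).as_matrix()
im,d=snapshot("wrist"); L=(cloud("wrist",d).reshape(-1,3)-T)@M
s=(L[:,0]>-.04)&(L[:,0]<-.025)&(abs(L[:,1])<.02)&(abs(L[:,2])<.03); print("ring",s.sum(),L[s].mean(0))
s=(L[:,0]>-.04)&(L[:,0]<.005)&(abs(L[:,1])<.0065)&(abs(L[:,2])<.03); print(s.sum(),L[s].mean(0),L[s].min(0),L[s].max(0))
c=np.array([.5928,.0444]); v=T[:2]-c; r=np.hypot(*v); print("r",r,"ang",np.arctan2(v[1],v[0]), M.round(3))
# chord rows: swing .1 rad per row in tool frame with radius .135, twist after
for th in(.05,.1,.06):print(th,.135*np.sin(th)*1e3,.135*(1-np.cos(th))*1e3)
E
```

```text
clock: 5.27
tool_pos: [0.463, 0.0725, 0.0985]
orientation: [112.3, 90.0, 99.0]
force: [4.6, 1.2, -10.4]
opening: 0.0081
[  4.61986461   1.24409286 -10.41559542] [0.46297979 0.07247474 0.09848921] [112.28183653  89.98905267  99.02507871] 0.00812601048310811
ring 824 [-0.03251672 -0.00022371 -0.0090404 ]
758 [-0.02995853 -0.00016762 -0.00957474] [-0.03961465 -0.00648025 -0.0163648 ] [-0.01200286  0.00646833 -0.00157609]
r 0.13282122684307393 ang 2.9286137864558817 [[-0.     0.229  0.973]
 [ 0.     0.973 -0.229]
 [-1.     0.    -0.   ]]
0.05 6.747187851541575 0.16871484667955183
0.1 13.477511247321802 0.6744376874665142
0.06 8.09514087472502 0.24292710874743442
```

The ring is up by 11.6 mm and the spring force is about 10 N, so the pin is clear of the notch. Tool -y is the counter-clockwise direction. I swing it 0.40 rad.

```bash
python3 -m pendant '[{"claw":4,"linear":[0,-4,0.06],"twist":-0.03},{"claw":4,"linear":[0,-6.75,0.17],"twist":-0.05},{"claw":4,"linear":[0,-6.75,0.17],"twist":-0.05},{"claw":4,"linear":[0,-6.75,0.17],"twist":-0.05},{"claw":4,"linear":[0,-6.75,0.17],"twist":-0.05},{"claw":4,"linear":[0,-6.75,0.17],"twist":-0.05},{"claw":4,"linear":[0,-6.75,0.17],"twist":-0.05},{"claw":4,"linear":[0,-5.4,0.11],"twist":-0.04},{"claw":4,"linear":[0,-4,0.06],"twist":-0.03},{"claw":4,"linear":[0,0,0],"twist":0}]'
cat > st.py <<'E'
from h import *
o=get_obs();print("F",o["force"].round(1),"mom",o["moment"].round(2),o["tool_pos"].round(4),"op",round(o["opening"],4),"t",o["clock"])
T=o["tool_pos"];M=R.from_euler("xyz",o["orientation"],degrees=True).as_matrix()
print("F tool",(M.T@o["force"]).round(1))
c=np.array([.5928,.0444]); v=T[:2]-c; print("r",np.hypot(*v).round(4),"swivel",(np.arctan2(v[1],v[0])%(2*np.pi)-2.929).round(4),"yaw",np.degrees(np.arctan2(M[1,2],M[0,2])).round(2))
im,d=snapshot("wrist"); Q=cloud("wrist",d).reshape(-1,3); L=(Q-T)@M
s=(L[:,0]>-.05)&(L[:,0]<-.01)&(abs(L[:,1])<.007)&(abs(L[:,2])<.018); print("ring top z",np.percentile(Q[s][:,2],98).round(4),L[s].mean(0).round(4))
r=np.hypot(*(Q[:,:2]-c).T); a=np.arctan2(Q[:,1]-c[1],Q[:,0]-c[0])%(2*np.pi)-2.929
s=(r>.130)&(r<.140)&(Q[:,2]<.017)&(Q[:,2]>.005)&(a>.2)&(a<.8); print("notch",s.sum(),np.percentile(a[s],[5,50,95]).round(3) if s.any() else 0)
save("last.png",im)
E
python3 st.py
```

```text
clock: 6.15
tool_pos: [0.4615, 0.0185, 0.0984]
orientation: [-28.5, 90.0, -18.8]
force: [4.7, -0.9, -9.1]
opening: 0.0084
F [ 4.7 -0.9 -9.1] mom [-0.18 -1.66 -0.  ] [0.4615 0.0185 0.0984] op 0.0084 t 6.15
F tool [ 9.1 -1.7  4.5]
r 0.1339 swivel 0.4076 yaw 9.72
ring top z 0.1467 [-0.0322 -0.     -0.0095]
notch 176 [0.487 0.54  0.579]
```

Swung 0.40 rad, with the notch seen at about 0.535. Now I lower the pin onto the arc top and loosen the grip into a cage round the ring, so that the spring can drop the pin freely.

```bash
python3 -m pendant '[{"claw":4,"linear":[1,0,0],"twist":0},{"claw":4,"linear":[1.2,0,0],"twist":0},{"claw":4,"linear":[0,0,0],"twist":0},{"claw":13,"linear":[0,0,0],"twist":0},{"claw":13,"linear":[0,0,0],"twist":0},{"claw":13,"linear":[4,0,0],"twist":0},{"claw":13,"linear":[4,0,0],"twist":0},{"claw":13,"linear":[0,-2.5,0],"twist":0},{"claw":13,"linear":[0,-4,0.06],"twist":-0.03},{"claw":13,"linear":[0,0,0],"twist":0}]'
python3 st.py
```

```text
clock: 7.03
tool_pos: [0.4623, 0.0123, 0.0881]
orientation: [164.5, 90.0, 176.0]
force: [-0.2, -0.1, 0.4]
opening: 0.013
F [-0.2 -0.1  0.4] mom [-0.04 -0.01  0.03] [0.4623 0.0123 0.0881] op 0.013 t 7.0333
F tool [-0.4 -0.1 -0.2]
r 0.1344 swivel 0.4536 yaw 11.46
ring top z 0.1313 [-0.0363  0.001  -0.0078]
notch 121 [0.499 0.556 0.581]
```

View pics/last.png

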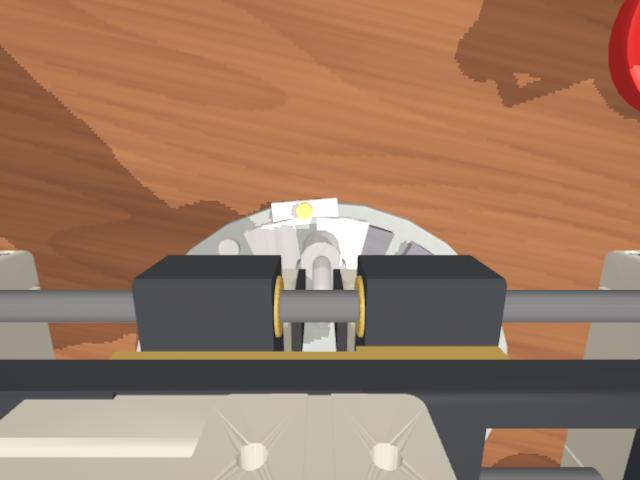

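The view shows the ring at (322,265) inside the caged fingers, and the notch gap just to its left beneath the screw at (304,211). I push on in small steps.

```bash
sed -i 's/^s=(L\[:,0\]>-.05.*/s=(L[:,0]>-.055)\&(L[:,0]<-.01)\&(abs(L[:,1])<.0055)\&(L[:,2]<-.004)\&(L[:,2]>-.018); print("ring top z",np.percentile(Q[s][:,2],[50,90,98]).round(4),L[s].mean(0).round(4))/' st.py
python3 -m pendant '[{"claw":13,"linear":[0,-2.7,0.03],"twist":-0.02},{"claw":13,"linear":[0,-2.7,0.03],"twist":-0.02},{"claw":13,"linear":[0,-1.35,0],"twist":-0.01},{"claw":13,"linear":[0,-1.35,0],"twist":-0.01},{"claw":13,"linear":[0,-1.35,0],"twist":-0.01},{"claw":13,"linear":[0,-1.35,0],"twist":-0.01},{"claw":13,"linear":[0,0,0],"twist":0},{"claw":13,"linear":[0,0,0],"twist":0},{"claw":13,"linear":[0,0,0],"twist":0},{"claw":13,"linear":[0,0,0],"twist":0}]'
python3 st.py
```

```text
clock: 7.92
tool_pos: [0.465, 0.0019, 0.0884]
orientation: [-135.6, 90.0, -119.6]
force: [-0.2, 0.3, 0.0]
opening: 0.0129
F [-0.2  0.3  0. ] mom [ 0.08  0.01 -0.06] [0.465  0.0019 0.0884] op 0.0129 t 7.9167
F tool [-0.   0.4 -0.1]
r 0.1347 swivel 0.5337 yaw 15.96
ring top z [0.1163 0.1207 0.1217] [-0.027   0.0015 -0.0102]
notch 11 [0.47  0.56  0.577]
```

The ring top is now at about 0.122 m, against about 0.131 m before, and the push force is near zero, so the pin seems to have dropped. I open, withdraw straight up and check.

```bash
python3 -m pendant '[{"claw":30,"linear":[0,1.5,0],"twist":0},{"claw":36,"linear":[0,0,0],"twist":0},{"claw":36,"linear":[0,0,0],"twist":0},{"claw":36,"linear":[0,0,0],"twist":0},{"claw":36,"linear":[-8,0,0],"twist":0},{"claw":36,"linear":[-16,0,0],"twist":0},{"claw":36,"linear":[-20,0,0],"twist":0},{"claw":36,"linear":[-20,0,0],"twist":0},{"claw":36,"linear":[0,0,0],"twist":0},{"claw":36,"linear":[0,0,0],"twist":0}]'
cat > fin.py <<'E'
from h import *
c=np.array([.5928,.0444])
o=get_obs();T=o["tool_pos"];M=R.from_euler("xyz",o["orientation"],degrees=True).as_matrix();print(o["force"].round(1))
iw,d=snapshot("wrist"); ims,ds=snapshot("scene")
def rep(n,D):
    Q=cloud(n,D).reshape(-1,3); r=np.hypot(*(Q[:,:2]-c).T); a=np.arctan2(Q[:,1]-c[1],Q[:,0]-c[0])%(2*np.pi)-2.929
    s=(r>.113)&(r<.156)&(Q[:,2]>.08)&(Q[:,2]<.137)&(abs(a-A)<.12)
    print(n,s.sum(),"z 95,99,max",np.percentile(Q[s][:,2],[95,99,100]).round(4),"ang",np.median(a[s]).round(3))
A=.53; rep("wrist",d); rep("scene",ds)
A=0; rep("scene",np.load("scene1.npy"))
save("f.png",np.hstack([cv2.resize(ims[150:310,150:400],(400,400)),cv2.resize(iw[180:340,220:420],(400,400))]))
E
python3 fin.py
```

```text
clock: 8.8
tool_pos: [0.4655, 0.0038, 0.154]
orientation: [6.8, 89.8, 22.7]
force: [0.1, -0.1, -0.4]
opening: 0.036
[ 0.1 -0.1 -0.4]
wrist 612 z 95,99,max [0.1211 0.1217 0.1224] ang 0.521
scene 107 z 95,99,max [0.1232 0.1249 0.1255] ang 0.508
scene 116 z 95,99,max [0.1226 0.1237 0.1241] ang -0.017
```

View pics/f.png

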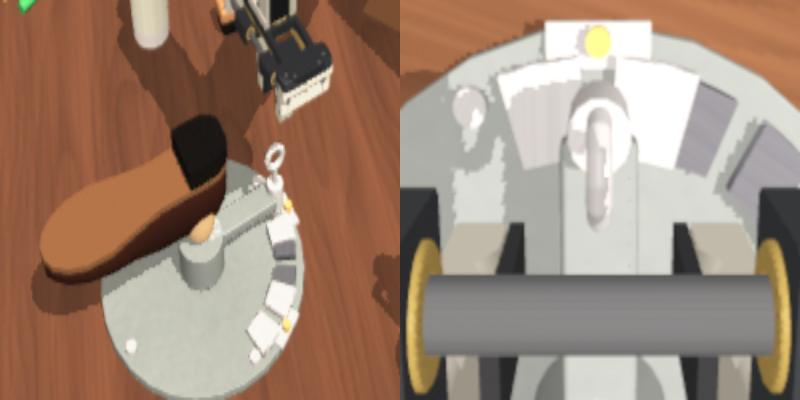

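```bash
python3 -m pendant '[{"claw":36,"linear":[-15,0,0],"twist":0},{"claw":36,"linear":[-20,0,0],"twist":0},{"claw":36,"linear":[-20,0,0],"twist":0},{"claw":36,"linear":[-10,0,0],"twist":0},{"claw":36,"linear":[0,0,0],"twist":0},{"claw":36,"linear":[0,0,0],"twist":0},{"claw":36,"linear":[0,0,0],"twist":0},{"claw":36,"linear":[0,0,0],"twist":0},{"claw":36,"linear":[0,0,0],"twist":0},{"claw":36,"linear":[0,0,0],"twist":0}]'
python3 fin.py; python3 -c "
from plant import *
print(close_job())"
```

```text
clock: 9.73
tool_pos: [0.4643, 0.0033, 0.2167]
orientation: [-176.2, 89.9, -160.3]
force: [-0.7, 0.7, -0.2]
opening: 0.0361
[-0.7  0.7 -0.2]
wrist 403 z 95,99,max [0.1232 0.124  0.1245] ang 0.522
scene 107 z 95,99,max [0.1235 0.1262 0.127 ] ang 0.507
scene 116 z 95,99,max [0.1226 0.1237 0.1241] ang -0.017
the job is handed in; nothing more can be done
None
```

The shoe is turned one notch with its toe towards the large black lamp on the left, the pin is down in that notch, and the jack is released. The job was handed in at about 10 s on the robot's clock; the hand-in gives no verdict.

**What I did:** I pinched the ring, drew it up 11.6 mm and swung the arm about 0.40 rad counter-clockwise. I then lowered the pin onto the arc top and nudged the ring on with loosely opened fingers until the pin dropped. After that I opened the fingers and withdrew upwards.

**Last checks:**
- **Pin height:** the ring top is at 0.124 m in the wrist camera, the same as with the pin home at the start. The scene camera read 1–3 mm above its own start value, which I took as noise since a pin on the arc top would read 9.5 mm higher.
- **Swivel angle:** the ring sits at 0.52 rad from home. The notch centre measured about 0.535–0.555 rad, within the play plus calibration error.
- **Forces:** tool force, read at the end of each move, stayed under 12 N. It was about 0.4 N at the last push. It read about 1 N with the gripper clear, so nothing was being touched.

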